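Load the warming drawer and set its selector

TASK

Set the squat sample jar down gently and upright in the open drawer of the warming module, push the drawer fully shut, and only then turn the selector knob on top of the module clockwise until it clicks into the position marked with three pips. The jar must stay upright, and do not disturb the bottle, beaker and spoon near it.

Things in the scene. Friction and masses are not known exactly. Their poses are not given: they have to be found in the camera images.
- jar: Squat clear-glass jar with a blue screw cap, 80 mm tall: body 62 mm diameter up to 48 mm, neck 38 mm diameter, cap 44 mm diameter from 56 to 80 mm above its foot. It is the only short, wide jar; the bottles with the same caps are 130 mm tall or more. Origin: centre of its underside; z up along its axis. It can be gripped by the cap from above.
- module: White warming module, a box 240 mm deep (x), 260 mm wide (y), 133 mm high, fixed to the table. Origin: centre of its underside; its own -x is the front, where the drawer comes out; z up. The selector stands on its top.
- drawer (a joint): How far the drawer is pulled out, in m: 0 fully shut, 0.15 fully out; it slides out along the module's -x. It moves stiffly, about 2 N, and stays where it is left.
- tray (a point): Centre of the drawer's inner floor, 14 mm above the table. The tray inside is 120 by 120 mm, with steel side and rear walls 30 mm high above the floor, and at the front (-x) a grey front panel 10 mm thick, 156 mm wide, whose upper edge is 106 mm above the table. Axes as the module's.
- lip (a point): Middle of the front face of the aluminium pull lip on the drawer's front panel, 95 mm above the table. The lip is a bar 90 mm wide (y), 14 mm high, standing 21 mm out from the panel. Pushing on this face along the module's +x shuts the drawer. Axes as the module's.
- selector (a joint): Angle of the selector knob, in rad, growing clockwise seen from above. Detents every 0.489 rad (28 degrees): 0 off (a dash), 0.489 one pip, 0.977 two pips, 1.466 three pips, 1.955 four pips. Between detents it springs to the nearest. About 0.08 N m to turn.
- selector_grip (a point): On the knob's vertical axis, 166 mm above the table, the height to grip. The knob is a black disc 68 mm across and 8 mm high with a bar across it 64 mm long, 16 mm wide and rising to 174 mm above the table (32 mm clear above the disc); a white line runs along the pointing half of the bar. Own x axis: the way the white line points; y: across the bar; z up.
- pointer (a point): End of the white line, on the rim of the knob's bar: top edge at the pointing end, 33 mm from the knob's axis and 174 mm above the table. It travels round with the knob.
- mark_three (a point): The first (inner) of the three black pips, in a radial row, of the three-pip mark on the module's top, 50 mm from the knob's axis. Going clockwise the marks are a dash, one, two, three and four pips. The white line points at it when the selector is set.
- tall_bottle: Bystander: clear bottle with a blue cap, 60 mm diameter, 130 mm tall; origin centre of underside.
- beaker: Bystander: empty open glass beaker, 68 mm diameter, 85 mm tall; origin centre of underside.
- spoon: Bystander: steel lab spoon, lying flat on the table along its own x axis; origin centre of underside.
Not all that is in view belongs to the job. What is shaped like the jar but green is not meant.

How it is judged:
On the way, in this order (a step that is already met when the one before it is completed fails the run):
1. the jar stands upright on the drawer's floor, released (x of jar in the frame of tray between -0.034 and 0.034 m and y of jar in the frame of tray between -0.034 and 0.034 m and z of jar in the frame of tray below 0.008 m and angle between jar's own z axis and vertical below 0.12 rad and contact force between the fingers and jar below 0.1 N and value of joint drawer above 0.02 m), for 0.2 s.
2. the drawer is fully shut with the jar in it (x of jar in the frame of tray between -0.034 and 0.034 m and y of jar in the frame of tray between -0.034 and 0.034 m and z of jar in the frame of tray below 0.008 m and angle between jar's own z axis and vertical below 0.12 rad and value of joint drawer below 0.005 m), for 0.2 s.
3. the selector is at the three-pip mark (value of joint drawer below 0.005 m and value of joint selector between 1.346 and 1.586 rad), for 0.2 s.
At the end, for the whole second after the job is handed in: The jar stands upright (within 7 degrees) and at rest on the floor of the drawer, the drawer is shut to within 5 mm, and the selector rests within 0.12 rad of the three-pip mark (1.466 rad) (all of step 3 and x of jar in the frame of tray between -0.034 and 0.034 m and y of jar in the frame of tray between -0.034 and 0.034 m and z of jar in the frame of tray below 0.008 m and angle between jar's own z axis and vertical below 0.12 rad and linear speed of jar below 0.02 m/s and velocity of joint selector below 0.05 rad/s); the robot touches nothing.
It fails at once if the jar is tipped by more than 35 degrees (angle between jar's own z axis and vertical above 0.6 rad).
It fails at once if the jar, not held by the fingers, falls or is knocked along at over 0.5 m/s (a drop of some 13 mm) (linear speed of jar above 0.5 m/s and contact force between the fingers and jar below 0.1 N).
It fails at once if the selector is turned while the drawer is still open (value of joint drawer above 0.03 m and distance of pointer from where it was at the start of the episode above 0.008 m).
It fails at once if the tall bottle, the beaker or the spoon is moved by more than 30 mm (distance of any of tall_bottle, beaker, spoon from where it was at the start of the episode above 0.03 m).
It also fails if it takes over 58 s, if anything falls off the work surface, if the arm or the gripper's body presses on something with over 40 N, if the wrist force passes 120 N, or if a joint passes its speed limit or range.

ROBOT

A 6-joint arm with a two-finger parallel gripper is mounted at the origin on the work surface. World frame = base frame: x ahead of the robot, y to its left, z up, the work surface at z = 0. Lengths are in m, angles in rad, forces in N, time in s.
With the tool pointing down it reaches from about 0.3 to 0.875 m from the base axis. Payload 6.4 kg.
Tool frame: the origin (TCP) lies midway between the tips of the shut fingers; the grasp point (between the pads) lies 19 mm behind it; z points along the fingers, y is the line along which they close (so a half turn about z gives the same grasp; the last joint's range is limited). The gripper opens to 85 mm and grips with 20 to 120 N. Pads are 22 mm wide; open, the fingers measure 114 mm over their backs; the gripper's body (76 mm by 85 mm) begins 54 mm behind the grasp point. The pads swing forward as they close: fully open they stand 13 mm farther back than shut.
Start: joints at [1.038, 0.181, 1.607, -0, 1.354, -0.206], TCP at [0.185, 0.545, 0.231] pointing down, gripper open.
Joint ranges: [-2.99, 2.99], [-0.89, 2.07], [0.3, 2.58], [-1.14, 4.28], [0, 2.63], [-3.12, 3.12]. Speed limits (rad/s): [2.57, 2.57, 3.01, 3.14, 3.14, 3.14].

INTERFACE

Orientations are given as a unit quaternion [w, x, y, z].
In Python, from bench import get_obs, camera, hand_in gives the robot as it stands.
- The arm moves only by the tool carry_out, never from a script. Its argument "plan" is a list that holds one entry, the list of rows, each a list of 7 numbers: the shift along the world's x, y, z in m, then the turn, a rotation vector about the world's x, y, z in rad, then the opening, from 0 (shut) to 1 (fully open). In form: [[[x, y, z, rx, ry, rz, hand], ...]]. A call has exactly 5 rows; each row is the pose to reach, as a shift and turn from the pose commanded when the call began; what a row does not reach only later rows make up. A row lasts 1/12 s, in which the tool goes at most 41.7 mm and 7.16 degrees, less where a joint would pass 70% of its speed; a pose out of reach is approached as far as the arm can. A call with a gripper value outside its range is refused whole. The fingers move at their own pace and stop on an object; the grip force is fixed at half the most. Time passes only in rows, so rows that repeat a pose let the fingers close, or fill a call up. It gives the time, the measured TCP pose, the force, the opening and the grip force at its end, in the units of the state.
- get_obs(): the state, without advancing time (a new reading comes with each control period).
- camera(name): name is "side" or "top" or "wrist"; returns a dict with "pixels" (480x640x3 uint8, red, green, blue), "z_map" (480x640 float32, m along the optical axis (not along the pixel's ray), 0 where there is no reading), "camera_matrix" (3x3 intrinsics, pixels), "k1" (the pictures are not rectified: a ray, as slopes to the right and down, at radius r is drawn at 1 + k1 r^2 times it, then the intrinsics apply), "cam_to_world" (4x4, takes a point from camera to world coordinates). Camera axes: x right, y up, looking along -z (the intrinsics and any distortion apply to the point x, -y, -z); pixel columns grow to the right and rows downward; lengths in m; the calibration is good to about 2 mm. A picture is of the moment at which its call begins.
- hand_in(): hands the job in; it is judged then, once.
The state is a dict: "time_s": time; "q": joint angles; "dq": joint speeds; "joint_efforts": joint torques, N m; "eef_pos": TCP position; "eef_rot": TCP orientation; "wrist_force": force on the tool from outside, world axes, zero at the start; "torque": the same for the moment, N m; "opening": opening from 0.0 (shut) to 1.0 (fully open); "grasp_force": force on a finger pad.
Only numpy, scipy, OpenCV 4.12 (cv2) and the standard library are available. Lean on these libraries where they do the work, as an engineer would, in place of code of your own. Each camera call takes 0.05 s, during which the arm holds its last target. There are 200 camera calls.

## Working session

There is one attempt and no reset: what is moved stays moved. The work goes in short steps, Python scripts to look and compute and a tool call to move; the robot and the scene stay as the last step left them, time stands still between calls to the robot, and variables do not carry over. Pictures are saved under pics/ and viewed, at most 10 in all, crops included, and the job is handed in when it is done.

Besides the shell and the picture viewer there is one more tool, called after "Request:" by a JSON object that holds its "fn" and its "kwargs". carry_out: Moves the arm, as the interface text tells. Its arguments: {"type":"object","properties":{"plan":{"type":"array","items":{"type":"array","items":{"type":"array","items":{"type":"number"}}}}},"required":["plan"]}

```bash
mkdir -p pics; ls; cat > h.py <<'E'
import numpy as np, cv2, pickle
from bench import get_obs, camera, hand_in
def snap(n,f):
    c=camera(n); cv2.imwrite(f'pics/{f}.png',c['pixels'][:,:,::-1]); pickle.dump(c,open(f'{f}.pkl','wb')); return c
def load(f): return pickle.load(open(f'{f}.pkl','rb'))
def rays(c,uv):
    K=np.array(c['camera_matrix']); uv=np.array(uv,float).reshape(-1,1,2)
    s=cv2.undistortPoints(uv,K,np.array([c['k1'],0,0,0,0],float)).reshape(-1,2)
    T=np.array(c['cam_to_world']); d=np.c_[s[:,0],-s[:,1],-np.ones(len(s))]
    return T[:3,3],d@T[:3,:3].T
def plane(c,uv,z):
    o,d=rays(c,uv); return o+d*((z-o[2])/d[:,2])[:,None]
def cloud(c):
    v,u=np.mgrid[:480,:640]; o,d=rays(c,np.c_[u.ravel(),v.ravel()])
    return (o+d*c['z_map'].ravel()[:,None]).reshape(480,640,3)
E
python3 - <<'E'
from h import *
for n in ('top','side'):
    c=snap(n,n+'0'); print(n,c['cam_to_world'],c['k1'])
print(get_obs())
E
```

```text
pics
top [[-0.02335111  0.98031935 -0.19603239  0.24102693]
 [-0.99972498 -0.02332254  0.00245449  0.00484152]
 [-0.00216579  0.1960358   0.98059435  1.26616563]
 [ 0.          0.          0.          1.        ]] -0.09457139409964123
side [[-0.92271897 -0.27670424  0.26837375  0.80755593]
 [ 0.38520092 -0.63571602  0.66894349  0.79306118]
 [-0.01449001  0.72062466  0.69317396  0.90268908]
 [ 0.          0.          0.          1.        ]] -0.021836070618134133
{'time_s': 0.1, 'q': array([ 1.03769999e+00,  1.81475185e-01,  1.60793230e+00,  1.87642522e-05,
        1.35379351e+00, -2.06313648e-01]), 'dq': array([-0.000759  , -0.00089708, -0.00164662, -0.00051716,  0.00011297,
        0.00042308]), 'joint_efforts': array([-3.42421754e-04, -4.45883274e+01, -3.52236485e+01, -3.64920261e-04,
        4.13491638e-03,  1.48514579e-05]), 'eef_pos': array([0.18429616, 0.54413084, 0.23045776]), 'eef_rot': array([-2.99120809e-04,  1.62667260e-01,  9.86680655e-01, -7.46525899e-04]), 'wrist_force': array([ 0.70328778, -0.81356678,  0.00325924]), 'torque': array([ 0.00945673, -0.04107401,  0.00714633]), 'grasp_force': 0.0, 'opening': 0.9979666471594699}
```

View pics/top0.png

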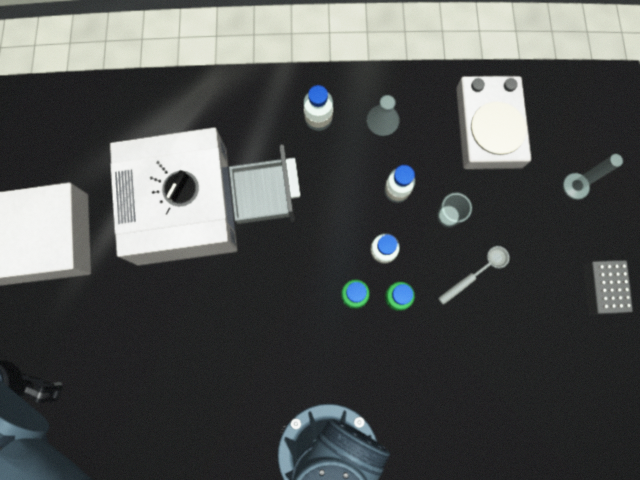

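View pics/side0.png

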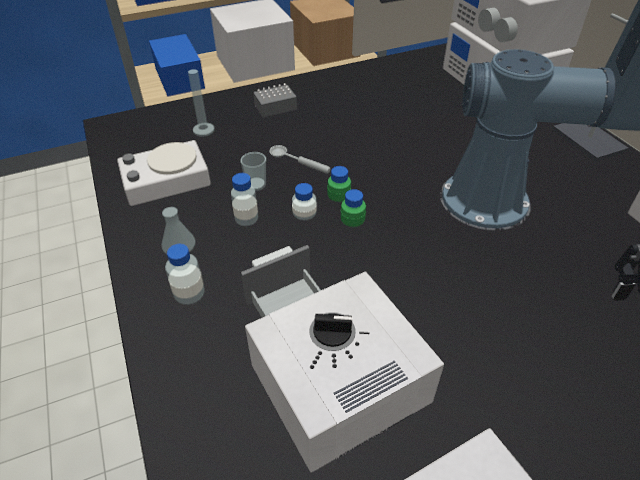

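The top view shows the jar at about (385,248), with the green decoys at (356,293) and (401,296), the bottle at (402,180), the beaker at (455,210) and the spoon at (475,275). The module is at about (175,195), with its drawer open to the right and the lip at (292,178). The knob is at (180,187), with its white line pointing lower-left. The side view agrees.

```bash
cat > m.py <<'E'
from h import *
out={}
for f in ('top0','side0'):
    c=load(f); p=c['pixels']; P=cloud(c); hsv=cv2.cvtColor(p,cv2.COLOR_RGB2HSV)
    m=cv2.inRange(hsv,(100,120,60),(130,255,255))
    n,l,s,cen=cv2.connectedComponentsWithStats(m)
    for i in range(1,n):
        if 60<s[i,4]<900:
            Q=P[l==i]; t=np.percentile(Q[:,2],90); k=Q[:,2]>t-.006
            print(f,'blue',cen[i].round(),s[i,4],'ztop',t.round(3),'xy',((Q[k].min(0)+Q[k].max(0))/2)[:2].round(4),Q[k][:,:2].mean(0).round(4),np.ptp(Q[k],0)[:2].round(3))
    Z=P[...,2]
    for nm,lo,hi,box in (('top',.128,.138,None),('bar',.168,.18,None),('lip+panel',.098,.110,None),('lip',.085,.104,None)):
        k=(Z>lo)&(Z<hi)&(P[...,0]>.2)&(P[...,0]<.8)&(P[...,1]>0.0)&(P[...,1]<.48)
        u=k.astype(np.uint8); n,l,s,cen=cv2.connectedComponentsWithStats(u)
        if n<2: continue
        for i in np.argsort(-s[1:,4])[:3]+1:
            if s[i,4]<30: continue
            r=cv2.minAreaRect(P[l==i][:,:2].astype(np.float32)*1000)
            print(f,nm,s[i,4],cen[i].round(),np.round(r[0],1),np.round(r[1],1),round(r[2],2), 'z',np.median(Z[l==i]).round(4))
c=load('top0'); cv2.imwrite('pics/knob.png',cv2.resize(c['pixels'][110:260,100:310,::-1],None,fx=3.8,fy=3.8,interpolation=cv2.INTER_CUBIC)[:600])
E
python3 m.py
```

```text
top0 blue [318.  95.] 342 ztop 0.137 xy [0.5267 0.0032] [0.7863 0.0029] [0.571 0.043]
top0 blue [404. 174.] 358 ztop 0.132 xy [ 0.4313 -0.0987] [ 0.5962 -0.179 ] [0.381 0.207]
top0 blue [387. 244.] 298 ztop 0.082 xy [ 0.3594 -0.0789] [ 0.4556 -0.1418] [0.237 0.167]
top0 blue [356. 292.] 304 ztop 0.082 xy [ 0.3077 -0.0427] [ 0.3524 -0.0696] [0.133 0.095]
top0 blue [402. 294.] 309 ztop 0.082 xy [ 0.3032 -0.0938] [ 0.3458 -0.1695] [0.124 0.197]
top0 top 11101 [166. 192.] [577.5 335.1] [260.8 242.4] 6.85 z 0.1319
top0 top 123 [314.  97.] [784.5  12.4] [24.7 30. ] 89.33 z 0.1342
top0 bar 234 [175. 184.] [579.  306.2] [17.5 65.8] 64.12 z 0.1726
top0 lip+panel 626 [289. 178.] [607.9  68. ] [156.7  31. ] 6.82 z 0.103
top0 lip 404 [292. 178.] [613.5  68.5] [107.9  30.6] 6.63 z 0.101
top0 lip 215 [183. 249.] [450.9 315. ] [ 43.1 240.2] 17.38 z 0.0939
top0 lip 170 [311. 108.] [776.6  19.2] [52.  24.3] 45.82 z 0.0942
side0 blue [147.   1.] 98 ztop 0.198 xy [ 0.6971 -0.2369] [ 0.6439 -1.201 ] [0.221 2.06 ]
side0 blue [284.   5.] 131 ztop -0.107 xy [-0.0901 -1.823 ] [-0.0875 -1.8234] [0.076 0.037]
[... 639 characters left out ...]
[178. 254.] 404 ztop 0.139 xy [0.7907 0.3873] [0.7906 0.0137] [0.042 0.812]
side0 top 16774 [341. 354.] [575.5 335.2] [261.6 243.4] 6.55 z 0.1351
side0 top 116 [181. 255.] [784.2  12.9] [31.2 25.4] 0.61 z 0.1358
side0 bar 365 [333. 318.] [578.1 307. ] [17.  64.9] 62.5 z 0.1755
side0 lip+panel 692 [273. 259.] [607.2  69. ] [155.3  34.7] 7.06 z 0.1053
side0 lip+panel 504 [361. 414.] [577.8 451.2] [ 87.2 274.9] 77.01 z 0.1039
side0 lip+panel 96 [185. 267.] [781.5  21.3] [42.7 21.6] 26.34 z 0.1005
side0 lip 919 [345. 409.] [627.1 407.2] [174.6 350.1] 54.12 z 0.0946
side0 lip 433 [275. 265.] [605.3  83.3] [156.  14.] 3.91 z 0.0945
side0 lip 250 [188. 270.] [777.4  20.7] [52.5 27.2] 31.62 z 0.0968
```

View pics/knob.png

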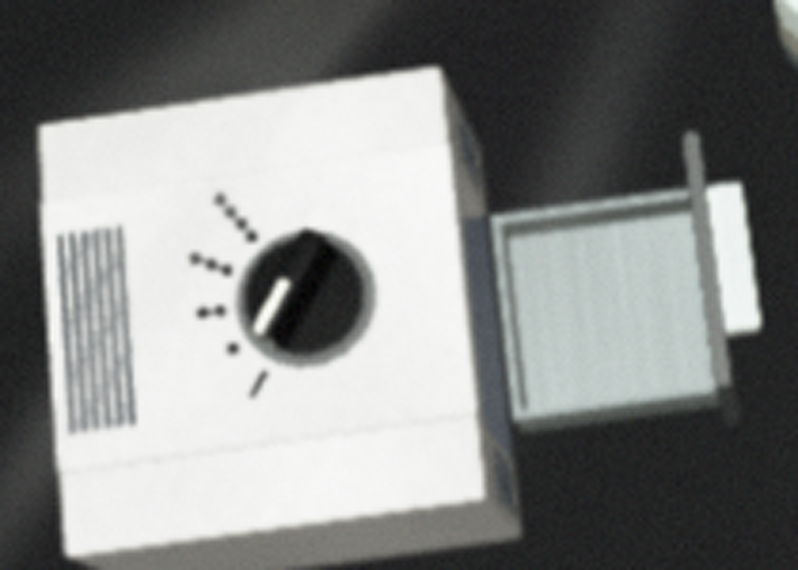

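In the crop, the white line points at the dash, so the selector starts at off. Going clockwise come one pip (232,349), two (210,312), three (227,270) and four (252,237). The tray is empty, with the panel at x≈705 and the lip at x≈735. Next I measure the jar cap, leaving out invalid depth.

```bash
python3 - <<'E'
from h import *
for f in ('top0','side0'):
    c=load(f); P=cloud(c); P[c['z_map']<=0]=np.nan
    m=cv2.inRange(cv2.cvtColor(c['pixels'],cv2.COLOR_RGB2HSV),(100,100,50),(130,255,255))
    for nm,x,y in (('jar',.46,-.14),('g1',.35,-.07),('g2',.35,-.17)):
        k=(m>0)&(np.hypot(P[...,0]-x,P[...,1]-y)<.045)&(P[...,2]>.074)&(P[...,2]<.09)
        Q=P[k]; (a,b),r=cv2.minEnclosingCircle(Q[:,:2].astype(np.float32)*1000)
        print(f,nm,len(Q),Q[:,:2].mean(0).round(4),round(a,1),round(b,1),round(r,1))
c=load('top0'); print(plane(c,[[227/3.8+100,270/3.8+110],[265/3.8+100,373/3.8+110],[232/3.8+100,349/3.8+110]],.133))
E
```

```text
top0 jar 282 [ 0.4566 -0.1425] 458.0 -143.2 21.9
top0 g1 294 [ 0.3536 -0.0705] 353.9 -70.7 21.2
top0 g2 298 [ 0.346  -0.1707] 346.1 -171.6 21.7
side0 jar 194 [ 0.4569 -0.1392] 457.0 -141.9 23.0
side0 g1 207 [ 0.3534 -0.0671] 350.8 -69.5 24.5
side0 g2 175 [ 0.3457 -0.1678] 345.7 -169.8 24.0
[[0.59784898 0.35095235 0.133     ]
 [0.53636279 0.32668577 0.133     ]
 [0.55093775 0.34620672 0.133     ]]
```

Request:
{"fn": "carry_out", "kwargs": {"plan": [[[0.014, -0.034, 0, 0, 0, -0.056, 1], [0.027, -0.069, 0, 0, 0, -0.113, 1], [0.041, -0.103, 0, 0, 0, -0.169, 1], [0.055, -0.137, 0, 0, 0, -0.225, 1], [0.068, -0.172, 0, 0, 0, -0.282, 1]]]}}

```text
time_s: 0.52
eef_pos: [0.2526, 0.371, 0.2308]
eef_rot: [-0.0, 0.301, 0.954, -0.0]
wrist_force: [1.5, -0.4, 0.5]
opening: 0.999
grasp_force: 0.0
```

Request:
{"fn": "carry_out", "kwargs": {"plan": [[[0.014, -0.034, 0, 0, 0, -0.056, 1], [0.027, -0.069, 0, 0, 0, -0.113, 1], [0.041, -0.103, 0, 0, 0, -0.169, 1], [0.055, -0.137, 0, 0, 0, -0.225, 1], [0.068, -0.172, 0, 0, 0, -0.282, 1]]]}}

```text
time_s: 0.93
eef_pos: [0.3206, 0.199, 0.2312]
eef_rot: [0.0, 0.432, 0.902, 0.0]
wrist_force: [1.8, 0.2, 0.2]
opening: 0.999
grasp_force: 0.0
```

Request:
{"fn": "carry_out", "kwargs": {"plan": [[[0.014, -0.034, 0, 0, 0, -0.056, 1], [0.027, -0.069, 0, 0, 0, -0.113, 1], [0.041, -0.103, 0, 0, 0, -0.169, 1], [0.055, -0.137, 0, 0, 0, -0.225, 1], [0.068, -0.172, 0, 0, 0, -0.282, 1]]]}}

```text
time_s: 1.35
eef_pos: [0.3887, 0.0268, 0.2313]
eef_rot: [0.0, 0.555, 0.832, 0.0]
wrist_force: [0.8, 1.0, -0.1]
opening: 1.002
grasp_force: 0.0
```

Request:
{"fn": "carry_out", "kwargs": {"plan": [[[0.014, -0.034, 0, 0, 0, -0.056, 1], [0.027, -0.069, 0, 0, 0, -0.113, 1], [0.041, -0.103, 0, 0, 0, -0.169, 1], [0.055, -0.137, 0, 0, 0, -0.225, 1], [0.068, -0.172, 0, 0, 0, -0.282, 1]]]}}

```text
time_s: 1.77
eef_pos: [0.4567, -0.1452, 0.2309]
eef_rot: [-0.0, 0.666, 0.746, 0.0]
wrist_force: [1.7, 0.2, 0.1]
opening: 0.998
grasp_force: 0.0
```

```bash
python3 - <<'E'
from h import *
o=get_obs(); print(o['time_s'],o['eef_pos'],o['eef_rot'],o['q'])
c=snap('wrist','w1')
P=cloud(c); P[c['z_map']<=0]=np.nan
m=cv2.inRange(cv2.cvtColor(c['pixels'],cv2.COLOR_RGB2HSV),(100,100,50),(130,255,255))
k=(m>0)&(np.hypot(P[...,0]-.457,P[...,1]+.142)<.045)&(P[...,2]>.074)&(P[...,2]<.09)
Q=P[k]; print(len(Q),Q[:,:2].mean(0) if len(Q) else 0, cv2.minEnclosingCircle(Q[:,:2].astype(np.float32)*1000) if len(Q) else 0)
E
```

```text
1.7667 [ 0.45672908 -0.14519165  0.23092692] [-2.48784641e-04  6.66131431e-01  7.45834333e-01  5.24732492e-05] [-5.56266372e-01 -3.74113879e-02  1.84012679e+00  1.94084738e-04
  1.33934938e+00 -6.69087621e-01]
165 [ 0.45696725 -0.12390813] ((455.98577880859375, -132.62234497070312), 18.088008880615234)
```

View pics/w1.png

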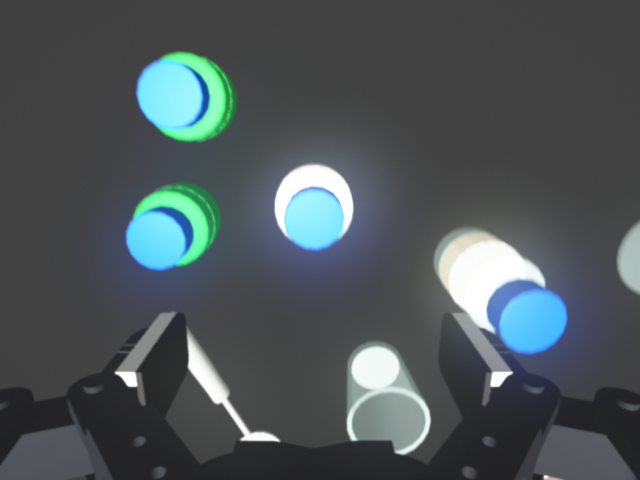

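The wrist view shows the jar cap at (314,218), midway between the fingers (left 150, right 478). The green jars are on the left and the bottle is at the right. I'll cast the cap centre onto the plane z=0.08.

```bash
python3 - <<'E'
from h import *
c=load('w1'); print(plane(c,[[314,218]],.08)); P=cloud(c); print(P[218,314],c['z_map'][218,314])
m=cv2.inRange(cv2.cvtColor(c['pixels'],cv2.COLOR_RGB2HSV),(95,90,50),(130,255,255))
n,l,s,cen=cv2.connectedComponentsWithStats(m)
for i in range(1,n):
    if s[i,4]>500: print(cen[i],s[i],plane(c,[cen[i]],.08)[0].round(4))
E
```

```text
[[ 0.45699437 -0.14185187  0.08      ]]
[ 0.456989   -0.14180507  0.08020312] 0.3003548
[166.78127046  91.72364113] [ 135   59   74   69 1527] [ 0.3523 -0.0688  0.08  ]
[317.51328192 226.86632391] [ 285  187   59   73 2334] [ 0.4602 -0.1479  0.08  ]
[158.54815009 242.60220415] [ 124  207   70   75 3811] [ 0.3484 -0.1722  0.08  ]
[529.06354582 318.31533865] [ 487  280   87   77 5020] [ 0.6278 -0.2008  0.08  ]
[523.79695431 372.85279188] [501 353  53  35 591] [ 0.6359 -0.2477  0.08  ]
```

Request:
{"fn": "carry_out", "kwargs": {"plan": [[[0, 0.003, -0.035, 0, 0, 0, 1], [0, 0.003, -0.07, 0, 0, 0, 1], [0, 0.003, -0.1, 0, 0, 0, 1], [0, 0.003, -0.125, 0, 0, 0, 1], [0, 0.003, -0.145, 0, 0, 0, 1]]]}}

```text
time_s: 2.23
eef_pos: [0.4551, -0.1394, 0.0837]
eef_rot: [-0.002, 0.665, 0.747, -0.0]
wrist_force: [0.1, -0.2, 0.1]
opening: 1.001
grasp_force: 0.0
```

Request:
{"fn": "carry_out", "kwargs": {"plan": [[[0, 0, -0.012, 0, 0, 0, 1], [0, 0, -0.025, 0, 0, 0, 1], [0, 0, -0.038, 0, 0, 0, 1], [0, 0, -0.038, 0, 0, 0, 1], [0, 0, -0.038, 0, 0, 0, 0.7]]]}}

```text
time_s: 2.65
eef_pos: [0.4558, -0.1398, 0.0477]
eef_rot: [-0.001, 0.665, 0.747, -0.0]
wrist_force: [-0.9, -0.8, 0.1]
opening: 0.887
grasp_force: 0.0
```

Request:
{"fn": "carry_out", "kwargs": {"plan": [[[0, 0, 0, 0, 0, 0, 0], [0, 0, 0, 0, 0, 0, 0], [0, 0, 0, 0, 0, 0, 0], [0, 0, 0, 0, 0, 0, 0], [0, 0, 0, 0, 0, 0, 0]]]}}

```text
time_s: 3.07
eef_pos: [0.4572, -0.1408, 0.0495]
eef_rot: [0.001, 0.665, 0.747, 0.0]
wrist_force: [-2.2, -0.4, 5.9]
opening: 0.504
grasp_force: 60.3
```

Request:
{"fn": "carry_out", "kwargs": {"plan": [[[0, 0, 0.01, 0, 0, 0, 0], [0, 0, 0.035, 0, 0, 0, 0], [0, 0, 0.07, 0, 0, 0, 0], [0, 0, 0.105, 0, 0, 0, 0], [0, 0, 0.135, 0, 0, 0, 0]]]}}

```text
time_s: 3.48
eef_pos: [0.4565, -0.1403, 0.1859]
eef_rot: [0.001, 0.665, 0.747, 0.0]
wrist_force: [0.9, -0.7, -2.7]
opening: 0.498
grasp_force: 61.7
```

Request:
{"fn": "carry_out", "kwargs": {"plan": [[[0.009, 0.018, 0, 0, 0, 0, 0], [0.023, 0.046, 0, 0, 0, 0, 0], [0.039, 0.078, 0, 0, 0, 0, 0], [0.055, 0.11, 0, 0, 0, 0, 0], [0.071, 0.142, 0, 0, 0, 0, 0]]]}}

```text
time_s: 3.9
eef_pos: [0.5278, 0.0031, 0.184]
eef_rot: [0.0, 0.665, 0.747, 0.0]
wrist_force: [1.3, -1.5, -2.5]
opening: 0.499
grasp_force: 62.0
```

Request:
{"fn": "carry_out", "kwargs": {"plan": [[[0.016, 0.032, 0, 0, 0, 0, 0], [0.032, 0.064, 0, 0, 0, 0, 0], [0.048, 0.096, 0, 0, 0, 0, 0], [0.062, 0.124, 0, 0, 0, 0, 0], [0.071, 0.142, 0, 0, 0, 0, 0]]]}}

```text
time_s: 4.32
eef_pos: [0.599, 0.1468, 0.1838]
eef_rot: [-0.0, 0.664, 0.748, 0.0]
wrist_force: [0.4, -0.8, -2.9]
opening: 0.499
grasp_force: 62.0
```

```bash
python3 - <<'E'
from h import *
o=get_obs(); print(o['time_s'],o['eef_pos'],o['eef_rot'],o['grasp_force'],o['wrist_force'])
c=snap('side','s2'); cv2.imwrite('pics/s2c.png',cv2.resize(c['pixels'][140:440,200:500,::-1],None,fx=2,fy=2))
E
```

```text
4.3167 [0.59901219 0.14677577 0.18375928] [-2.00757141e-04  6.64194817e-01  7.47559354e-01  4.65860472e-04] 61.972800493240356 [ 0.37985879 -0.83930862 -2.86998272]
```

View pics/s2c.png

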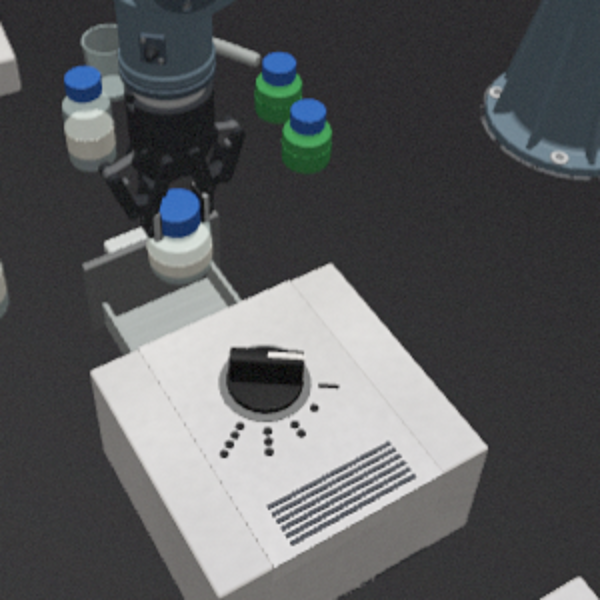

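The jar hangs upright in the fingers (cap at about (180,212) in the crop) over the open tray, and the bystanders are where they were. Now I lower it.

Request:
{"fn": "carry_out", "kwargs": {"plan": [[[0, -0.002, -0.02, 0, 0, 0, 0], [0, -0.002, -0.045, 0, 0, 0, 0], [0, -0.002, -0.07, 0, 0, 0, 0], [0, -0.002, -0.09, 0, 0, 0, 0], [0, -0.002, -0.105, 0, 0, 0, 0]]]}}

```text
time_s: 4.78
eef_pos: [0.5969, 0.1414, 0.0763]
eef_rot: [-0.001, 0.665, 0.747, -0.001]
wrist_force: [-1.4, 0.8, -3.1]
opening: 0.5
grasp_force: 62.0
```

Request:
{"fn": "carry_out", "kwargs": {"plan": [[[0, 0, -0.004, 0, 0, 0, 0], [0, 0, -0.008, 0, 0, 0, 0], [0, 0, -0.01, 0, 0, 0, 0], [0, 0, -0.012, 0, 0, 0, 0], [0, 0, -0.012, 0, 0, 0, 0]]]}}

```text
time_s: 5.2
eef_pos: [0.5992, 0.1416, 0.0672]
eef_rot: [0.001, 0.665, 0.747, 0.0]
wrist_force: [0.0, 0.5, -3.0]
opening: 0.501
grasp_force: 62.0
```

Request:
{"fn": "carry_out", "kwargs": {"plan": [[[0, 0, -0.001, 0, 0, 0, 0], [0, 0, -0.002, 0, 0, 0, 0], [0, 0, -0.002, 0, 0, 0, 0], [0, 0, -0.002, 0, 0, 0, 0], [0, 0, -0.002, 0, 0, 0, 0]]]}}

```text
time_s: 5.62
eef_pos: [0.5986, 0.1416, 0.0644]
eef_rot: [0.0, 0.665, 0.747, 0.0]
wrist_force: [0.4, -0.1, -2.7]
opening: 0.498
grasp_force: 62.0
```

Request:
{"fn": "carry_out", "kwargs": {"plan": [[[0, 0, -0.001, 0, 0, 0, 0], [0, 0, -0.001, 0, 0, 0, 0], [0, 0, -0.002, 0, 0, 0, 0], [0, 0, -0.002, 0, 0, 0, 0], [0, 0, -0.002, 0, 0, 0, 0]]]}}

```text
time_s: 6.03
eef_pos: [0.5988, 0.1416, 0.0635]
eef_rot: [0.0, 0.665, 0.747, 0.0]
wrist_force: [-3.2, -0.9, 6.0]
opening: 0.501
grasp_force: 62.9
```

The wrist force jumped, so the jar is on the floor. Releasing.

Request:
{"fn": "carry_out", "kwargs": {"plan": [[[0, 0, 0, 0, 0, 0, 0.6], [0, 0, 0, 0, 0, 0, 0.8], [0, 0, 0, 0, 0, 0, 1], [0, 0, 0, 0, 0, 0, 1], [0, 0, 0, 0, 0, 0, 1]]]}}

```text
time_s: 6.45
eef_pos: [0.5986, 0.1416, 0.0622]
eef_rot: [-0.0, 0.665, 0.747, 0.0]
wrist_force: [0.1, 0.2, 0.9]
opening: 1.001
grasp_force: 0.0
```

Request:
{"fn": "carry_out", "kwargs": {"plan": [[[0, 0, 0, 0, 0, 0, 1], [0, 0, 0.015, 0, 0, 0, 1], [0, 0, 0.045, 0, 0, 0, 1], [0, 0, 0.08, 0, 0, 0, 1], [0, 0, 0.115, 0, 0, 0, 1]]]}}

```text
time_s: 6.87
eef_pos: [0.5978, 0.1415, 0.1777]
eef_rot: [-0.001, 0.665, 0.747, -0.001]
wrist_force: [1.8, 0.2, 0.0]
opening: 0.998
grasp_force: 0.0
```

Request:
{"fn": "carry_out", "kwargs": {"plan": [[[0.004, -0.035, 0, 0, 0, 0, 1], [0.008, -0.07, 0, 0, 0, 0, 0], [0.012, -0.105, 0, 0, 0, 0, 0], [0.014, -0.13, 0, 0, 0, 0, 0], [0.014, -0.13, 0, 0, 0, 0, 0]]]}}

```text
time_s: 7.28
eef_pos: [0.6132, 0.0067, 0.1775]
eef_rot: [0.001, 0.667, 0.745, -0.0]
wrist_force: [0.4, 0.9, 0.1]
opening: 0.452
grasp_force: 0.0
```

```bash
python3 - <<'E'
from h import *
o=get_obs(); print(o['time_s'],o['eef_pos'],o['eef_rot'],o['opening'])
c=snap('side','s3'); cv2.imwrite('pics/s3c.png',cv2.resize(c['pixels'][140:440,200:500,::-1],None,fx=2,fy=2))
for f,c in (('side',c),('top',snap('top','t3'))):
    P=cloud(c); P[c['z_map']<=0]=np.nan
    m=cv2.inRange(cv2.cvtColor(c['pixels'],cv2.COLOR_RGB2HSV),(100,100,50),(130,255,255))
    k=(m>0)&(np.hypot(P[...,0]-.599,P[...,1]-.142)<.05)&(P[...,2]>.06)
    Q=P[k]
    if len(Q): print(f,len(Q),np.percentile(Q,95,axis=0),cv2.minEnclosingCircle(Q[Q[:,2]>.086][:,:2].astype(np.float32)*1000))
    k=(P[...,2]>.098)&(P[...,2]<.110)&(abs(P[...,0]-.607)<.11)&(abs(P[...,1]-.07)<.035)
    print(cv2.minAreaRect(P[k][:,:2].astype(np.float32)*1000))
E
```

```text
7.2833 [0.61315846 0.0066864  0.17747693] [ 9.27661489e-04  6.66560917e-01  7.45449842e-01 -4.64775367e-04] 0.45223920262020995
side 408 [0.61593586 0.16046161 0.0987679 ] ((596.8427734375, 140.13101196289062), 22.7773380279541)
((607.6365356445312, 68.43765258789062), (155.69378662109375, 35.769920349121094), 7.4328436851501465)
((676.29345703125, 86.7268295288086), (17.78636932373047, 9.25246810913086), 10.193992614746094)
```

View pics/s3c.png

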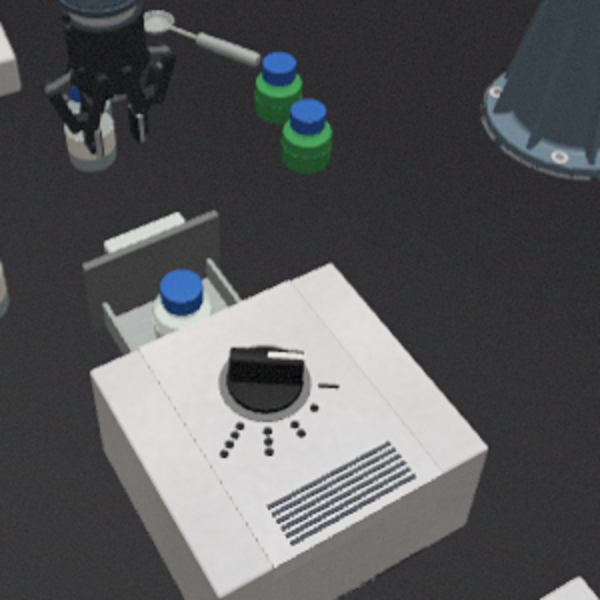

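The jar stands upright in the tray (cap at about (182,292) in the crop), centred to within 3 mm. The gripper is clear and in front of the lip. Now I go down and push.

Request:
{"fn": "carry_out", "kwargs": {"plan": [[[0.001, 0, -0.03, 0, 0, 0, 0], [0.002, 0, -0.06, 0, 0, 0, 0], [0.002, 0, -0.08, 0, 0, 0, 0], [0.002, 0, -0.09, 0, 0, 0, 0], [0.002, 0, -0.09, 0, 0, 0, 0]]]}}

```text
time_s: 7.8
eef_pos: [0.6124, 0.0131, 0.0843]
eef_rot: [-0.002, 0.664, 0.747, -0.001]
wrist_force: [-0.9, 0.4, -0.1]
opening: -0.0
grasp_force: 0.0
```

Request:
{"fn": "carry_out", "kwargs": {"plan": [[[-0.001, 0.01, 0, 0, 0, 0, 0], [-0.002, 0.02, 0, 0, 0, 0, 0], [-0.003, 0.028, 0, 0, 0, 0, 0], [-0.004, 0.034, 0, 0, 0, 0, 0], [-0.005, 0.04, 0, 0, 0, 0, 0]]]}}

```text
time_s: 8.22
eef_pos: [0.6109, 0.0523, 0.089]
eef_rot: [0.002, 0.665, 0.747, 0.001]
wrist_force: [2.1, -1.8, 1.1]
opening: 0.002
grasp_force: 1.2
```

Request:
{"fn": "carry_out", "kwargs": {"plan": [[[-0.001, 0.007, 0, 0, 0, 0, 0], [-0.002, 0.015, 0, 0, 0, 0, 0], [-0.003, 0.024, 0, 0, 0, 0, 0], [-0.004, 0.034, 0, 0, 0, 0, 0], [-0.005, 0.044, 0, 0, 0, 0, 0]]]}}

```text
time_s: 8.63
eef_pos: [0.6043, 0.0964, 0.0873]
eef_rot: [-0.0, 0.665, 0.747, -0.0]
wrist_force: [0.2, -2.4, 1.9]
opening: 0.002
grasp_force: 1.4
```

Request:
{"fn": "carry_out", "kwargs": {"plan": [[[-0.001, 0.01, 0, 0, 0, 0, 0], [-0.002, 0.02, 0, 0, 0, 0, 0], [-0.003, 0.029, 0, 0, 0, 0, 0], [-0.004, 0.036, 0, 0, 0, 0, 0], [-0.005, 0.043, 0, 0, 0, 0, 0]]]}}

```text
time_s: 9.05
eef_pos: [0.5993, 0.1395, 0.087]
eef_rot: [-0.0, 0.665, 0.747, -0.0]
wrist_force: [0.7, -1.9, 0.3]
opening: 0.003
grasp_force: 1.3
```

Request:
{"fn": "carry_out", "kwargs": {"plan": [[[-0.001, 0.007, 0, 0, 0, 0, 0], [-0.001, 0.013, 0, 0, 0, 0, 0], [-0.002, 0.018, 0, 0, 0, 0, 0], [-0.003, 0.022, 0, 0, 0, 0, 0], [-0.003, 0.026, 0, 0, 0, 0, 0]]]}}

```text
time_s: 9.47
eef_pos: [0.5962, 0.1649, 0.0871]
eef_rot: [-0.0, 0.665, 0.747, -0.0]
wrist_force: [-1.6, -2.7, 0.5]
opening: -0.003
grasp_force: 1.1
```

Request:
{"fn": "carry_out", "kwargs": {"plan": [[[0, 0.002, 0, 0, 0, 0, 0], [-0.001, 0.004, 0, 0, 0, 0, 0], [-0.001, 0.006, 0, 0, 0, 0, 0], [-0.001, 0.008, 0, 0, 0, 0, 0], [-0.001, 0.009, 0, 0, 0, 0, 0]]]}}

```text
time_s: 9.88
eef_pos: [0.5952, 0.1737, 0.0872]
eef_rot: [-0.0, 0.665, 0.747, -0.0]
wrist_force: [-1.1, -2.6, 0.3]
opening: -0.0
grasp_force: 1.0
```

Request:
{"fn": "carry_out", "kwargs": {"plan": [[[0, 0.001, 0, 0, 0, 0, 0], [0, 0.002, 0, 0, 0, 0, 0], [0, 0.003, 0, 0, 0, 0, 0], [0, 0.004, 0, 0, 0, 0, 0], [0, 0.004, 0, 0, 0, 0, 0]]]}}

```text
time_s: 10.3
eef_pos: [0.5954, 0.1755, 0.0872]
eef_rot: [0.001, 0.665, 0.747, -0.002]
wrist_force: [-3.5, -10.2, 1.5]
opening: -0.003
grasp_force: 5.0
```

The force is up to 10 N, so the drawer is at its stop. I'll add a small firm press, back off and check.

Request:
{"fn": "carry_out", "kwargs": {"plan": [[[0, 0.001, 0, 0, 0, 0, 0], [0, 0.002, 0, 0, 0, 0, 0], [0, 0.002, 0, 0, 0, 0, 0], [0, 0.002, 0, 0, 0, 0, 0], [0, 0.002, 0, 0, 0, 0, 0]]]}}

```text
time_s: 10.72
eef_pos: [0.5953, 0.1755, 0.0872]
eef_rot: [0.001, 0.665, 0.747, -0.003]
wrist_force: [-3.4, -17.6, 2.7]
opening: 0.0
grasp_force: 8.3
```

Request:
{"fn": "carry_out", "kwargs": {"plan": [[[0, -0.015, 0, 0, 0, 0, 0], [0, -0.045, 0, 0, 0, 0, 0], [0, -0.06, 0.03, 0, 0, 0, 0.5], [0, -0.06, 0.07, 0, 0, 0, 1], [0, -0.06, 0.11, 0, 0, 0, 1]]]}}

```text
time_s: 11.13
eef_pos: [0.5949, 0.1186, 0.1975]
eef_rot: [-0.001, 0.666, 0.746, -0.0]
wrist_force: [2.0, 0.4, 0.7]
opening: 0.421
grasp_force: 0.0
```

```bash
python3 - <<'E'
from h import *
o=get_obs(); print(o['time_s'],o['eef_pos'],o['eef_rot'],o['opening'])
c=snap('side','s4'); P=cloud(c); P[c['z_map']<=0]=np.nan
ex=np.array([-.1167,.9932])
R=np.array([ex,[-ex[1],ex[0]]]); L=(P[...,:2]-[.5765,.3352])@R.T
k=(P[...,2]>.088)&(P[...,2]<.104)&(abs(L[...,1])<.04)&(L[...,0]<-.1)&(L[...,0]>-.2)
print('lip x in module',np.percentile(L[k][:,0],[2,50,98]),k.sum())
k=(P[...,2]>.168)&(P[...,2]<.18)&(np.hypot(P[...,0]-.578,P[...,1]-.307)<.045)
print(cv2.minAreaRect(P[k][:,:2].astype(np.float32)*1000))
cv2.imwrite('pics/s4c.png',cv2.resize(c['pixels'][140:440,200:500,::-1],None,fx=2,fy=2))
E
```

```text
11.1333 [0.59491143 0.11855797 0.19745145] [-1.22702180e-03  6.65665672e-01  7.46249015e-01 -3.38474011e-04] 0.42057673174347054
lip x in module [-0.15134778 -0.14769182 -0.14388985] 46
((578.1032104492188, 307.2135925292969), (18.66492462158203, 64.63091278076172), 60.03105926513672)
```

View pics/s4c.png

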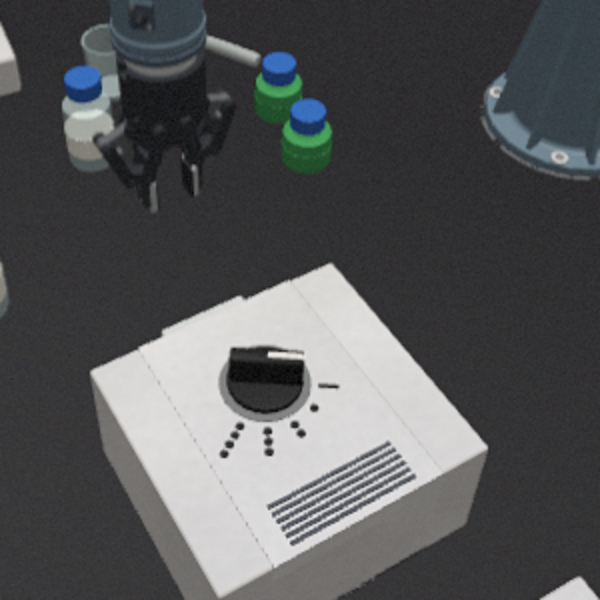

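The drawer is shut: the lip face is 151 mm in front of the module centre, which is the shut position. In the crop only the lip's edge at (205,315) shows, and the white line is still at the dash. Now I move over the knob and turn the fingers across its bar.

Request:
{"fn": "carry_out", "kwargs": {"plan": [[[-0.002, 0.02, 0.01, 0, 0, 0.1, 1], [-0.003, 0.04, 0.01, 0, 0, 0.2, 1], [-0.005, 0.06, 0.01, 0, 0, 0.3, 1], [-0.007, 0.08, 0.01, 0, 0, 0.4, 1], [-0.008, 0.1, 0.01, 0, 0, 0.5, 1]]]}}

```text
time_s: 11.6
eef_pos: [0.5877, 0.2209, 0.2076]
eef_rot: [0.0, 0.457, 0.889, 0.001]
wrist_force: [-0.3, 0.3, 0.1]
opening: 1.0
grasp_force: 0.0
```

Request:
{"fn": "carry_out", "kwargs": {"plan": [[[-0.002, 0.02, 0, 0, 0, 0.1, 1], [-0.004, 0.04, 0, 0, 0, 0.2, 1], [-0.006, 0.06, 0, 0, 0, 0.3, 1], [-0.008, 0.08, 0, 0, 0, 0.4, 1], [-0.009, 0.088, 0, 0, 0, 0.484, 1]]]}}

```text
time_s: 12.02
eef_pos: [0.5782, 0.3105, 0.2074]
eef_rot: [0.0, 0.23, 0.973, 0.001]
wrist_force: [0.6, 0.2, -0.0]
opening: 1.003
grasp_force: 0.0
```

Request:
{"fn": "carry_out", "kwargs": {"plan": [[[0, 0, 0, 0, 0, 0, 1], [0, 0, 0, 0, 0, 0, 1], [0, 0, -0.01, 0, 0, 0, 1], [0, 0, -0.02, 0, 0, 0, 1], [0, 0, -0.02, 0, 0, 0, 1]]]}}

```text
time_s: 12.43
eef_pos: [0.5772, 0.3062, 0.1838]
eef_rot: [-0.002, 0.234, 0.972, -0.001]
wrist_force: [-0.9, -0.1, -1.2]
opening: 1.002
grasp_force: 0.0
```

Request:
{"fn": "carry_out", "kwargs": {"plan": [[[0, 0, -0.012, 0, 0, 0, 1], [0, 0, -0.025, 0, 0, 0, 1], [0, 0, -0.037, 0, 0, 0, 1], [0, 0, -0.037, 0, 0, 0, 1], [0, 0, -0.037, 0, 0, 0, 1]]]}}

```text
time_s: 12.85
eef_pos: [0.5776, 0.3072, 0.1485]
eef_rot: [-0.001, 0.233, 0.972, -0.001]
wrist_force: [-1.0, 0.0, 0.4]
opening: 0.998
grasp_force: 0.0
```

Request:
{"fn": "carry_out", "kwargs": {"plan": [[[0, 0, 0, 0, 0, 0, 0.6], [0, 0, 0, 0, 0, 0, 0.4], [0, 0, 0, 0, 0, 0, 0.2], [0, 0, 0, 0, 0, 0, 0], [0, 0, 0, 0, 0, 0, 0]]]}}

```text
time_s: 13.27
eef_pos: [0.5788, 0.3077, 0.1508]
eef_rot: [0.0, 0.233, 0.972, 0.0]
wrist_force: [-0.6, -0.1, -0.1]
opening: 0.299
grasp_force: 0.0
```

Request:
{"fn": "carry_out", "kwargs": {"plan": [[[0, 0, 0, 0, 0, 0, 0], [0, 0, 0, 0, 0, 0, 0], [0, 0, 0, 0, 0, 0, 0], [0, 0, 0, 0, 0, 0, 0], [0, 0, 0, 0, 0, 0, 0]]]}}

```text
time_s: 13.68
eef_pos: [0.5786, 0.3074, 0.1509]
eef_rot: [0.0, 0.233, 0.972, -0.0]
wrist_force: [-3.0, -3.2, 5.7]
opening: 0.168
grasp_force: 60.0
```

Request:
{"fn": "carry_out", "kwargs": {"plan": [[[0, 0, 0, 0, 0, -0.098, 0], [0, 0, 0, 0, 0, -0.196, 0], [0, 0, 0, 0, 0, -0.293, 0], [0, 0, 0, 0, 0, -0.391, 0], [0, 0, 0, 0, 0, -0.489, 0]]]}}

```text
time_s: 14.1
eef_pos: [0.5792, 0.308, 0.1509]
eef_rot: [0.001, 0.464, 0.886, 0.001]
wrist_force: [0.6, 1.3, 1.8]
opening: 0.173
grasp_force: 59.6
```

Request:
{"fn": "carry_out", "kwargs": {"plan": [[[0, 0, 0, 0, 0, -0.098, 0], [0, 0, 0, 0, 0, -0.196, 0], [0, 0, 0, 0, 0, -0.293, 0], [0, 0, 0, 0, 0, -0.391, 0], [0, 0, 0, 0, 0, -0.489, 0]]]}}

```text
time_s: 14.52
eef_pos: [0.5799, 0.3083, 0.1509]
eef_rot: [0.001, 0.664, 0.747, 0.002]
wrist_force: [3.8, 1.6, 0.6]
opening: 0.174
grasp_force: 59.3
```

Request:
{"fn": "carry_out", "kwargs": {"plan": [[[0, 0, 0, 0, 0, -0.098, 0], [0, 0, 0, 0, 0, -0.196, 0], [0, 0, 0, 0, 0, -0.293, 0], [0, 0, 0, 0, 0, -0.391, 0], [0, 0, 0, 0, 0, -0.489, 0]]]}}

```text
time_s: 14.93
eef_pos: [0.5808, 0.3082, 0.1509]
eef_rot: [0.001, 0.826, 0.564, 0.003]
wrist_force: [6.2, 1.7, -1.9]
opening: 0.174
grasp_force: 59.1
```

Request:
{"fn": "carry_out", "kwargs": {"plan": [[[0, 0, 0, 0, 0, 0, 0], [0, 0, 0, 0, 0, 0, 0], [0, 0, 0, 0, 0, 0, 0], [0, 0, 0, 0, 0, 0, 0.2], [0, 0, 0, 0, 0, 0, 0.4]]]}}

```text
time_s: 15.35
eef_pos: [0.5788, 0.3077, 0.1503]
eef_rot: [-0.0, 0.824, 0.566, 0.0]
wrist_force: [-0.7, 0.9, -0.4]
opening: 0.328
grasp_force: 0.0
```

Request:
{"fn": "carry_out", "kwargs": {"plan": [[[0, 0, 0, 0, 0, 0, 0.8], [0, 0, 0, 0, 0, 0, 1], [0, 0, 0, 0, 0, 0, 1], [0, 0, 0, 0, 0, 0, 1], [0, 0, 0.02, 0, 0, 0, 1]]]}}

```text
time_s: 15.77
eef_pos: [0.5757, 0.3067, 0.1658]
eef_rot: [-0.001, 0.824, 0.566, -0.004]
wrist_force: [-0.7, -0.4, 0.1]
opening: 0.998
grasp_force: 0.0
```

Request:
{"fn": "carry_out", "kwargs": {"plan": [[[0, 0, 0.03, 0, 0, 0, 1], [0, 0, 0.06, 0, 0, 0, 1], [0, -0.03, 0.09, 0, 0, 0, 1], [-0.02, -0.07, 0.11, 0, 0, 0, 1], [-0.04, -0.1, 0.12, 0, 0, 0, 1]]]}}

```text
time_s: 16.18
eef_pos: [0.5415, 0.2098, 0.2918]
eef_rot: [0.001, 0.824, 0.567, 0.002]
wrist_force: [-0.2, -1.2, 0.4]
opening: 1.002
grasp_force: 0.0
```

Request:
{"fn": "carry_out", "kwargs": {"plan": [[[-0.02, -0.03, 0, 0, 0, 0, 1], [-0.04, -0.06, 0, 0, 0, 0, 1], [-0.06, -0.09, 0, 0, 0, 0, 1], [-0.08, -0.11, 0, 0, 0, 0, 1], [-0.08, -0.11, 0, 0, 0, 0, 1]]]}}

```text
time_s: 16.6
eef_pos: [0.4577, 0.0979, 0.2892]
eef_rot: [0.0, 0.825, 0.565, -0.001]
wrist_force: [0.9, -0.8, 0.0]
opening: 1.0
grasp_force: 0.0
```

```bash
python3 - <<'E'
from h import *
c=snap('side','s5'); P=cloud(c); P[c['z_map']<=0]=np.nan
k=(P[...,2]>.168)&(P[...,2]<.18)&(np.hypot(P[...,0]-.578,P[...,1]-.307)<.045)
print(cv2.minAreaRect(P[k][:,:2].astype(np.float32)*1000))
ex=np.array([-.1167,.9932]); R=np.array([ex,[-ex[1],ex[0]]]); L=(P[...,:2]-[.5765,.3352])@R.T
k=(P[...,2]>.088)&(P[...,2]<.104)&(abs(L[...,1])<.04)&(L[...,0]<-.1)&(L[...,0]>-.2)
print('lip',np.percentile(L[k][:,0],[2,50,98]))
cv2.imwrite('pics/s5c.png',cv2.resize(c['pixels'][140:440,200:500,::-1],None,fx=2,fy=2))
E
```

```text
((579.5078125, 306.66961669921875), (66.73764038085938, 16.09141731262207), 68.72738647460938)
lip [-0.15091966 -0.14730792 -0.14365122]
```

View pics/s5c.png

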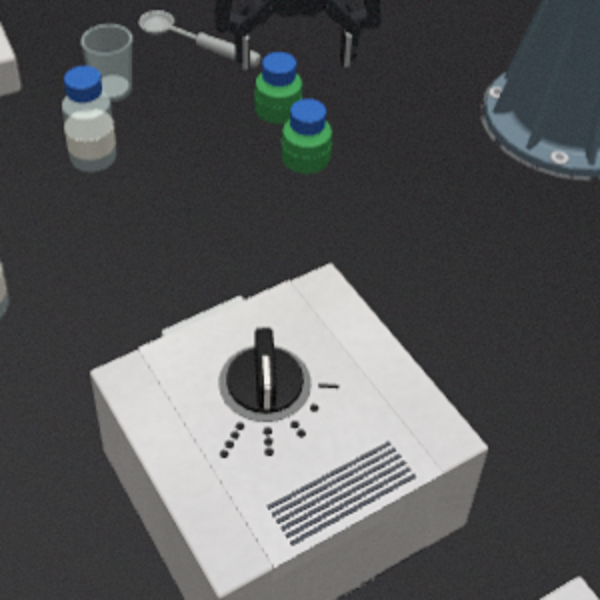

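The white line, ending at about (267,405) in the crop, points at the three-pip row at (268,432). The bar measures 68.7°, as expected. The drawer is shut, the bystanders haven't moved and the arm is clear.

```bash
python3 -c "
from bench import hand_in; print(hand_in())"
```

```text
the job is handed in; nothing more can be done
None
```

I handed the job in at about 17 s: the jar was set upright in the drawer, the drawer pushed fully shut, and the knob then turned to the three-pip mark, with the bottle, beaker and spoon undisturbed; no verdict came back.

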